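# Set the bench creaser for medium card

## Task

Set up the bench creaser for medium card: turn its black selector dial until it clicks in at the green mark, then turn the blue thumbscrew clockwise until the creasing foot is seated on the anvil, and after that back the thumbscrew off a quarter turn to leave the clearance. Finish while still gripping the thumbscrew at that setting, so that it cannot creep while I tighten the lock nut; leave the things around the creaser where they are.

Things in the scene. Friction and masses are not known exactly. Their poses are not given: they have to be found in the camera images.
- creaser: Grey bench creaser, fixed to the table, 120 mm deep (x), 270 wide (y). Origin: centre of its underside; x to its back, y to its left, z up; at yaw 0 its front faces the robot. Left: pod, top at z 72 mm, with white dial plate and selector, axis at (0, 80) mm in this frame. Right: C-frame, arm top at z 88 mm, with the thumbscrew, axis at (-10, -75) mm. Both axes vertical; nothing is above 132 mm.
- selector_grip (a point): Point on the selector's axis, 105.5 mm above the table, where its handle is gripped: an upright black bar 40 mm long, 14 wide, from z 80.5 to 118.5 mm, on a round skirt 42 mm across. The point turns with it: x lies along the bar towards the end with the white line (the pointer); z up.
- selector (a joint): Selector angle, rad, growing clockwise seen from above; stops at -0.12 and 1.92. Spring detents at four painted marks: black 0, yellow 0.6, green 1.2, red 1.8; let go, it springs to the nearest. At value q the pointer stands at yaw 0.9 - q in the creaser's frame (0 = to the back, positive to the left). Needs up to 0.15 N m. Starts at or between black and yellow.
- thumbscrew_grip (a point): Point on the thumbscrew's axis, 119 mm above the table, where its head is gripped: a ribbed blue cylinder 38 mm across, from z 104 to 132 mm, with a white line on top and side. Under it a thin shaft, a brass lock nut up to z 98 mm and a white plate 58 mm across with ticks 90 degrees apart. The point turns with it: x to the white line, z up. The head keeps its height.
- thumbscrew (a joint): Thumbscrew angle, rad: 0 = seated (hard stop, foot on the anvil), growing as it is backed off, counter-clockwise seen from above; open stop at 3.6. Starts 1.9 to 2.9 open, has about 0.04 N m of friction and stays where it is left. A quarter turn off the seat is 1.57. The foot under the arm rises 2 mm per rad.
- blue_magnet_mid (a point): Centre of a loose blue magnet knob, 44 mm across and 36 mm high, standing left of the creaser: a bystander.
- tape_2_mid (a point): Centre of a loose roll of black tape, 62 mm across and 19 mm high, lying left of the creaser, nearer its front: a bystander.

How it is judged:
By the outcome, as a careful person would: the job done as asked, in the order asked, and still so for the second after the job is handed in, while the arm keeps its last pose, push and grip.
It also fails if it takes over 64 s, if anything falls off the work surface, if the arm or the gripper's body presses on something with over 40 N, if the wrist force passes 120 N, or if a joint passes its speed limit or range.

## Robot

A 6-joint arm with a two-finger parallel gripper is mounted at the origin on the work surface; the furniture and walls round the work are solid. World frame = base frame: x ahead of the robot, y to its left, z up, the work surface at z = 0. Lengths are in mm, angles in rad, forces in N, time in s.
With the tool pointing down it reaches from about 350 to 800 mm from the base axis. Payload 7.3 kg.
Tool frame: the origin (TCP) lies midway between the tips of the shut fingers; the grasp point (between the pads) lies 19 mm behind it (r.hold_point_z is the distance from the TCP to the grasp point, in mm); x points along the fingers, z is the direction in which the jaws open and shut, and the axes are right-handed (so a half turn about x gives the same grasp; the last joint's range is limited). The gripper opens to 85 mm and grips with 20 to 120 N. Pads are 22 mm wide; open, the fingers measure 114 mm over their backs; the gripper's body (76 mm by 85 mm) begins 54 mm behind the grasp point. The pads swing forward as they close: fully open they stand 13 mm farther back than shut.
Start: joints at [-1.489, 0.342, 1.524, -0, 1.275, -0.146], TCP at [118.585, -511.451, 231.322] pointing down, gripper open.
Joint ranges: [-2.53, 2.53], [-0.77, 2.02], [0.04, 2.7], [-1, 4.14], [0.28, 2.66], [-3.11, 3.11]. Speed limits (rad/s): [2.57, 2.57, 3.14, 3.14, 3.14, 3.14].

## Interface

Orientations are given as [roll, pitch, yaw] about the fixed x, y, z axes, in that order (R = Rz(yaw) Ry(pitch) Rx(roll)).
In Python, from plant import observe, imaging, order, finder, r gives the robot as it stands.
- The arm moves only by the tool drive_tool, never from a script. Its argument "moves" is a list of rows, each a list of 3 entries, a list of its own where there are three numbers: the closure in counts, from 0 (fully open) to 255 (shut), then the shift along the tool's x, y, z in units of 50 cm (1.0 is 50 cm), then the turn, a rotation vector about the tool's x, y, z in units of 90 degrees (1.0 is 90 degrees). In form: [[gripper, [tx, ty, tz], [wx, wy, wz]], ...]. A call has 1 to 12 rows; each row shifts and turns the commanded pose from where the row before left it, along the tool's axes as they then stand; what a row does not reach is not made up. A row lasts 1/8 s, in which the tool goes at most 62.5 mm and 10.7 degrees, less where a joint would pass 70% of its speed; a pose out of reach is approached as far as the arm can. A call with a number of a shift or a turn outside -1 to 1 is refused whole. A call with a gripper value outside its range is refused whole. The fingers move at their own pace and stop on an object; "grip_force" is the grip in N (left out, the last holds). Time passes only in rows, so rows that do not move let the fingers close. It gives the time, the measured TCP pose, the force and the opening at its end, in the units of the state.
- observe(): the state, without advancing time (a new reading comes with each control period).
- imaging.read_camera(name): name is "scene" or "top" or "wrist"; returns the picture (420x560x3 uint8, red, green, blue); there is no depth.
- imaging.camera_info(name): a dict with "camera_matrix" (3x3 intrinsics, pixels), "k1" (the pictures are not rectified: a ray, as slopes to the right and down, at radius r is drawn at 1 + k1 r^2 times it, then the intrinsics apply), "position" and "rotation" of the camera in the world; the wrist camera has in their place "T_tool_cam" (4x4, takes a point from camera to tool coordinates, whose origin is the TCP and whose axes are the tool frame's). Camera axes: x right, y down, z forward; pixel columns grow to the right and rows downward; lengths in mm; the calibration is good to about 2 mm. A picture is of the moment at which its call begins: read the wrist's pose just before it. camera_info takes no time and is no camera call.
- order.hand_in(): hands the job in, once; it reports no verdict.
Trained networks look in the newest picture that a camera, given by its name, has taken for a name from the list of things; names that differ only in an ending like _2 or _b are one class to them, and where a whole thing is asked for, a point or a joint stands for the part that bears it (a point fixed in the world has none). Each returns a list of dicts, best first, with "confidence" (0 to 1); they miss things now and then, are a little off and sometimes report something else, mostly with a low value. They report only what shows in the picture. A call takes as long as a camera call.
- finder.recognise(camera, query): "location" ([column, row] in pixels, amid what is visible of it).
The state is a dict: "clock": time; "q": joint angles; "joint_vel": joint speeds; "tau": joint torques, N m; "tool_pos": TCP position; "tool_rot": TCP orientation; "force": force on the tool from outside, world axes, zero at the start; "torque": the same for the moment, N m; "grip_width": opening from 0.0 (shut) to 1.0 (fully open).
Only numpy, scipy, OpenCV 4.12 (cv2) and the standard library are available. Lean on these libraries where they do the work, as an engineer would, in place of code of your own. Each camera call takes 0.05 s, during which the arm holds its last target. There are 200 camera calls.

## Working session

There is one attempt and no reset: what is moved stays moved. The work goes in short steps, Python scripts to look and compute and a tool call to move; the robot and the scene stay as the last step left them, time stands still between calls to the robot, and variables do not carry over. Pictures are saved under pics/ and viewed, about 8 in all and at most 12, crops included, and the job is handed in when it is done.

Besides the shell and the picture viewer there is one more tool, called by a JSON object that holds its "name" and its "arguments", one argument or row to a line. drive_tool: Moves the arm, as the interface text tells. Its arguments: {"type":"object","properties":{"moves":{"type":"array"},"grip_force":{"type":"number"}},"required":["moves"]}

```bash
mkdir -p pics; ls; cat > h.py <<'E'
import numpy as np, cv2
from scipy.spatial.transform import Rotation as R
from plant import observe, imaging, order, finder, r
def cam(name):
    i=imaging.camera_info(name)
    if 'T_tool_cam' in i:
        s=observe(); T=np.eye(4); T[:3,:3]=R.from_euler('xyz',s['tool_rot']).as_matrix(); T[:3,3]=s['tool_pos']
        W=T@np.array(i['T_tool_cam']); p,Ro=W[:3,3],W[:3,:3]
    else: p,Ro=np.array(i['position']),np.array(i['rotation'])
    return np.array(i['camera_matrix']),i['k1'],p,Ro
def snap(name,fn=None):
    c=cam(name); im=imaging.read_camera(name)
    if fn: cv2.imwrite('pics/'+fn,im[:,:,::-1])
    return im,c
def ray(c,uv):
    K,k1,p,Ro=c
    d=np.linalg.solve(K,[uv[0],uv[1],1]); s=d[:2]; u=s.copy()
    for _ in range(30): u=s/(1+k1*(u@u))
    return p,Ro@np.array([u[0],u[1],1])
def atz(c,uv,z):
    p,d=ray(c,uv); return p+d*(z-p[2])/d[2]
def proj(c,X):
    K,k1,p,Ro=c
    v=Ro.T@(np.array(X)-p); u=v[:2]/v[2]; u=u*(1+k1*(u@u)); return (K@[u[0],u[1],1])[:2]
E
python3 - <<'E'
from h import *
s=observe(); print(s)
print(r.hold_point_z)
Z=dict(selector_grip=105.5,thumbscrew_grip=119,blue_magnet_mid=18,tape_2_mid=9.5,creaser=60,selector=100,thumbscrew=119)
for n in ['scene','top','wrist']:
    im,c=snap(n,n+'0.png'); print(n,c[2].round(),c[3].round(2).tolist(),c[0][0,0])
    for q in Z:
        print(q,[(np.round(d['location']).tolist(),round(d['confidence'],2),atz(c,d['location'],Z[q]).round().tolist()) for d in finder.recognise(n,q)[:2]])
a=cv2.imread('pics/scene0.png');b=cv2.imread('pics/top0.png')
cv2.imwrite('pics/v1.png',cv2.resize(np.hstack([a,b]),(800,300)))
E
```

```text
pics
{'clock': 0.0, 'q': array([-1.48901540e+00,  3.42742236e-01,  1.52502566e+00, -2.34399361e-05,
        1.27539249e+00, -1.45995624e-01]), 'joint_vel': array([ 0.00147127,  0.0003677 ,  0.00108347,  0.00100686,  0.00137366,
       -0.00060242]), 'tau': array([-5.14027524e-04, -4.33682227e+01, -2.46010190e+01, -1.78407868e-04,
        7.89735495e-03, -1.96846520e-05]), 'tool_pos': array([ 118.53501139, -511.02926161,  230.61281305]), 'tool_rot': array([3.00989305, 1.56922843, 1.66688011]), 'force': array([ 0.09961416, -0.28564221, -0.2623446 ]), 'torque': array([-0.03527474, -0.04185755,  0.05571467]), 'grip_width': 0.997119968897065}
18.700000000000003
scene [-411.  597.  542.] [-2.02, -0.02, -2.03] 544.4118998429616Traceback (most recent call last):
  File "<stdin>", line 8, in <module>
  File "h.py", line 21, in atz
    p,d=ray(c,uv); return p+d*(z-p[2])/d[2]
                                       ~^^^
IndexError: invalid index to scalar variable.
```

View pics/scene0.png

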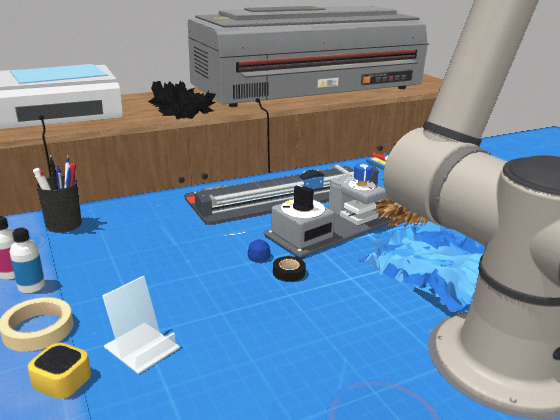

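The scene view shows the creaser (selector near (303,200), thumbscrew near (362,175)), the magnet at (259,250) and the tape at (289,268). The camera rotation is given as roll, pitch and yaw, so I'll fix the helper.

```bash
sed -i "s/np.array(i\['rotation'\])/R.from_euler('xyz',i['rotation']).as_matrix()/" h.py
python3 - <<'E'
from h import *
Z=dict(selector_grip=105.5,thumbscrew_grip=119,blue_magnet_mid=18,tape_2_mid=9.5,creaser=60)
for n in ['scene','top']:
    im,c=snap(n,n+'1.png'); print(n,c[2].round(),c[3].round(2).tolist(),c[0][0,0])
    for q in Z:
        print(q,[(np.round(d['location']).tolist(),round(d['confidence'],2),atz(c,d['location'],Z[q]).round().tolist()) for d in finder.recognise(n,q)[:2]])
E
```

```text
scene [-411.  597.  542.] [[-0.44, -0.4, 0.8], [-0.9, 0.17, -0.41], [0.02, -0.9, -0.43]] 544.4118998429616
selector_grip [([303.0, 201.0], 0.73, [410.0, 127.0, 106.0]), ([258.0, 250.0], 0.31, [275.0, 284.0, 106.0])]
thumbscrew_grip [([361.0, 174.0], 0.86, [455.0, -33.0, 119.0])]
blue_magnet_mid [([257.0, 249.0], 0.63, [418.0, 221.0, 18.0])]
tape_2_mid [([286.0, 272.0], 0.58, [333.0, 200.0, 10.0])]
creaser [([330.0, 216.0], 0.56, [410.0, 64.0, 60.0])]
top [292. 192. 920.] [[0.02, -0.99, 0.17], [-1.0, -0.02, -0.01], [0.02, -0.17, -0.99]] 496.3832862458654
selector_grip [([320.0, 200.0], 0.82, [440.0, 112.0, 106.0])]
thumbscrew_grip [([414.0, 188.0], 0.82, [462.0, -44.0, 119.0])]
blue_magnet_mid [([259.0, 218.0], 0.97, [420.0, 215.0, 18.0]), ([319.0, 200.0], 0.16, [455.0, 105.0, 18.0])]
tape_2_mid [([271.0, 251.0], 0.71, [361.0, 192.0, 10.0])]
creaser [([359.0, 200.0], 0.8, [449.0, 39.0, 60.0])]
```

View pics/top1.png

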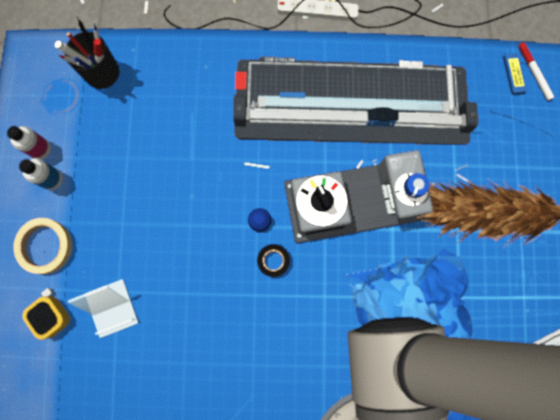

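The top view shows the creaser yawed about 0.2 rad, with the selector at (320,200) and its pointer up and to the left. The thumbscrew is at (414,188), next to a brown furry thing on its right. I'll plan a closer look from above the selector.

```bash
cat >> h.py <<'E'
def pose():
    s=observe(); return np.array(s['tool_pos']),R.from_euler('xyz',s['tool_rot'])
def down(psi):  # tool x down, tool z (jaw) at world yaw psi
    z=np.array([np.cos(psi),np.sin(psi),0]); x=np.array([0,0,-1.]); y=np.cross(z,x)
    return R.from_matrix(np.c_[x,y,z])
def plan(P,psi):
    """turn first, then shift (in the turned axes): total numbers in move units"""
    p,r0=pose(); t=down(psi)
    rv=(r0.inv()*t).as_rotvec()/(np.pi/2); sh=t.inv().apply(np.array(P)-p)/500
    print('turn',rv.round(4),'then shift',sh.round(4),'rows>=',np.ceil(abs(rv).max()/.118),np.ceil(np.linalg.norm(sh)/.125))
def st():
    s=observe(); m=R.from_euler('xyz',s['tool_rot']).as_matrix(); print('t',round(s['clock'],2),'p',np.round(s['tool_pos'],1),'x',m[:,0].round(3),'jawyaw',np.arctan2(m[1,2],m[0,2]).round(4),'q',np.round(s['q'],3),'F',np.round(s['force'],1),'M',np.round(s['torque'],3),'w',round(s['grip_width'],3))
E
python3 - <<'E'
from h import *
st(); print(np.array(imaging.camera_info('wrist')['T_tool_cam']).round(2))
m=pose()[1].as_matrix(); print(m.round(3)); psi=np.arctan2(m[1,2],m[0,2])
plan([400,-200,300],psi)
E
```

```text
t 0.7 p [ 118.6 -511.4  231.3] x [ 0. -0. -1.] jawyaw -1.343 q [-1.489  0.342  1.524  0.     1.275 -0.146] F [-1.1 -0.1  0.4] M [-0.001 -0.039 -0.006] w 1.003
[[  -0.     -0.26    0.97 -142.49]
 [  -0.     -0.97   -0.26   65.55]
 [   1.     -0.      0.      1.29]
 [   0.      0.      0.      1.  ]]
[[ 0.     0.974  0.226]
 [-0.     0.226 -0.974]
 [-1.    -0.     0.   ]]
turn [-0.      0.0001  0.    ] then shift [-0.1373  0.689  -0.4797] rows>= 1.0 7.0
```

{"name": "drive_tool", "arguments": {
  "moves": [
    [0, [-0.017, 0.086, -0.06], [0, 0, 0]],
    [0, [-0.017, 0.086, -0.06], [0, 0, 0]],
    [0, [-0.017, 0.086, -0.06], [0, 0, 0]],
    [0, [-0.017, 0.086, -0.06], [0, 0, 0]],
    [0, [-0.017, 0.086, -0.06], [0, 0, 0]],
    [0, [-0.017, 0.086, -0.06], [0, 0, 0]],
    [0, [-0.017, 0.086, -0.06], [0, 0, 0]],
    [0, [-0.017, 0.086, -0.06], [0, 0, 0]],
    [0, [0.025, 0.0125, -0.12], [0, 0, 0]],
    [0, [0.025, 0.0125, -0.12], [0, 0, 0]],
    [0, [0.025, 0.0125, -0.12], [0, 0, 0]],
    [0, [0.025, 0.0125, -0.12], [0, 0, 0]]
  ],
  "grip_force": 60
}}

```text
clock: 2.2
tool_pos: [369.2, 41.2, 249.2]
tool_rot: [1.273, 1.569, -0.071]
force: [1.1, 0.8, -0.3]
grip_width: 1.002
```

{"name": "drive_tool", "arguments": {
  "moves": [
    [0, [0, 0, 0], [0, 0, 0]],
    [0, [0, 0, 0], [0, 0, 0]]
  ]
}}

```text
clock: 2.45
tool_pos: [369.9, 39.4, 249.6]
tool_rot: [0.67, 1.57, -0.672]
force: [-0.3, -0.5, 0.3]
grip_width: 0.998
```

```bash
python3 - <<'E'
from h import *
st()
im,c=snap('wrist','w1.png'); print(c[0],c[1],c[2])
for q,z in dict(selector_grip=112,thumbscrew_grip=125).items():
    print(q,[(np.round(d['location']).tolist(),round(d['confidence'],2),atz(c,d['location'],z).round(1).tolist()) for d in finder.recognise('wrist',q)[:2]])
E
```

```text
t 2.45 p [369.9  39.4 249.6] x [ 0.001 -0.001 -1.   ] jawyaw -1.3418 q [-1.000e-01  3.800e-02  1.859e+00 -1.000e-03  1.244e+00  1.242e+00] F [-0.3 -0.5  0.3] M [-0.018 -0.012 -0.018] w 0.998
[[298.94332532   0.         280.49690936]
 [  0.         298.94332532 208.44736021]
 [  0.           0.           1.        ]] -0.007550115198948174 [433.9539724   53.09059006 392.10164713]
selector_grip [([229.0, 100.0], 0.36, [447.6, 102.7, 112.0])]
thumbscrew_grip [([401.0, 116.0], 0.64, [467.2, -45.4, 125.0])]
```

View pics/w1.png

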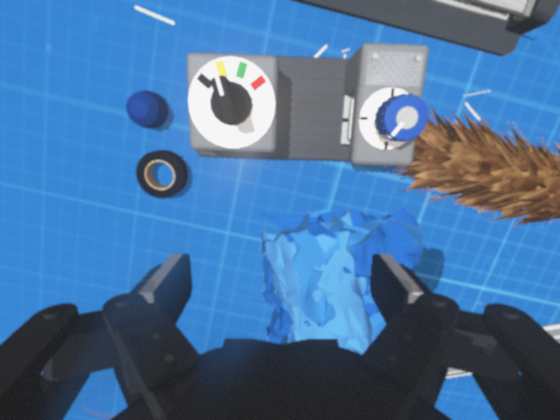

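```bash
python3 - <<'E'
from h import *
im=cv2.imread('pics/w1.png')
a=cv2.resize(im[45:165,175:295],(400,400),interpolation=cv2.INTER_CUBIC); b=cv2.resize(im[60:180,350:470],(400,400),interpolation=cv2.INTER_CUBIC)
s=cv2.imread('pics/scene1.png'); d=cv2.resize(s[140:230,250:450],(440,198),interpolation=cv2.INTER_CUBIC)
o=np.zeros((600,800,3),np.uint8); o[:400,:400]=a;o[:400,400:]=b;o[400:598,:440]=d
cv2.imwrite('pics/v2.png',o)
c=cam('wrist')
# plate circle fits
g=im.min(axis=2).astype(np.uint8)
for (x0,y0,x1,y1,z) in [(180,45,285,158,74)]:
    m=((g[y0:y1,x0:x1]>190)*255).astype(np.uint8)
    cs=max(cv2.findContours(m,cv2.RETR_EXTERNAL,cv2.CHAIN_APPROX_NONE)[0],key=len)
    e=cv2.fitEllipse(cv2.convexHull(cs)); u=np.array(e[0])+[x0,y0]; print('plate',u,e[1],atz(c,u,z))
hsv=cv2.cvtColor(im,cv2.COLOR_BGR2HSV)
m=cv2.inRange(hsv[90:150,370:440],(105,180,60),(125,255,255)); cs=max(cv2.findContours(m,cv2.RETR_EXTERNAL,cv2.CHAIN_APPROX_NONE)[0],key=len)
e=cv2.minEnclosingCircle(cs); print('blue',np.array(e[0])+[370,90],e[1],atz(c,np.array(e[0])+[370,90],128))
E
```

```text
plate [231.21535873 101.79570007] (87.43563842773438, 93.9508285522461) [448.43658637 105.31853211  74.        ]
blue [438.   91.5] 1.8028756380081177 [492.43233322 -69.61902092 128.        ]
```

View pics/v2.png

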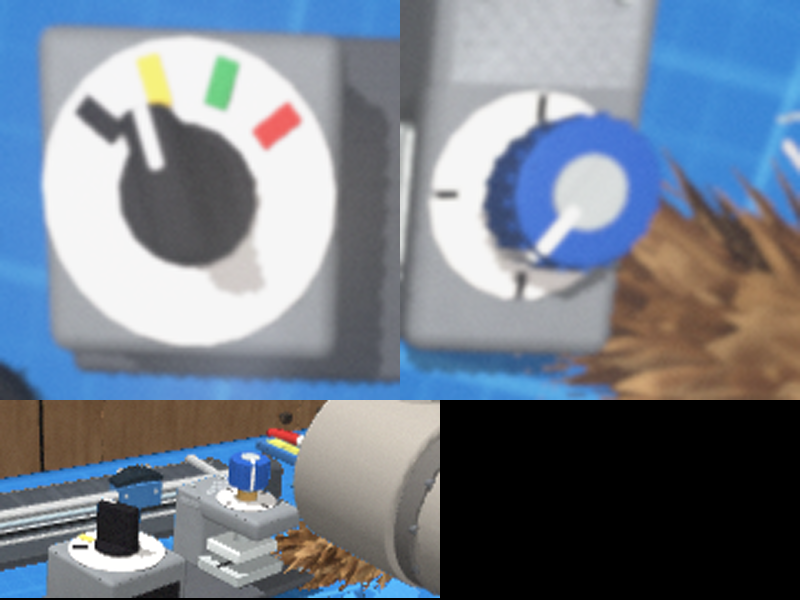

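```bash
python3 - <<'E'
from h import *
c=cam('wrist')
S=atz(c,[231.3,101.9],73.5)
A=lambda x,y:(x/3.3333+175,y/3.3333+45)
B=lambda x,y:((x-400)/3.3333+350,y/3.3333+60)
T=atz(c,B(588,192),132); Pl=atz(c,B(535,195),89)
print('S',S,'T',T,'plateT',Pl)
yaw=np.arctan2(*(S-T)[[1,0]])-np.arctan2(155,10); print('yaw',yaw,np.linalg.norm((S-T)[:2]))
l=[atz(c,A(157,168),118.5),atz(c,A(140,108),118.5)]; d=l[1]-l[0]; print('pointer yaw',np.arctan2(d[1],d[0]),l)
for n,p in dict(k=(100,120),y=(154,80),g=(222,83),r=(276,126)).items():
    v=atz(c,A(*p),73.5)-S; print(n,np.arctan2(v[1],v[0]))
d=atz(c,B(535,250),132)-atz(c,B(585,195),132); print('screw line yaw',np.arctan2(d[1],d[0]))
E
```

```text
S [448.37991209 105.30154489  73.5       ] T [466.24737912 -49.20624906 132.        ] plateT [467.25387405 -51.04096527  89.        ]
yaw 0.17955665295033074 155.53747062666403
pointer yaw 0.4710337195390777 [array([449.83851238, 106.41689373, 118.5       ]), array([463.06805688, 113.15426457, 118.5       ])]
k 1.1346201803967968
y 0.5001274693843794
g -0.1398121425230845
r -0.7605293422422851
screw line yaw 2.6663015492929
```

```bash
python3 - <<'E'
from h import *
plan([448.4,105.4,150],-1.096); plan([448.4,105.4,88],-1.096)
E
```

```text
turn [-0.1588  0.0003 -0.0003] then shift [ 0.199   0.2006 -0.0479] rows>= 2.0 3.0
turn [-0.1588  0.0003 -0.0003] then shift [ 0.323   0.2006 -0.0479] rows>= 2.0 4.0
```

{"name": "drive_tool", "arguments": {
  "moves": [
    [0, [0, 0, 0], [-0.08, 0, 0]],
    [0, [0, 0, 0], [-0.079, 0, 0]],
    [0, [0.04, 0.067, -0.016], [0, 0, 0]],
    [0, [0.05, 0.067, -0.016], [0, 0, 0]],
    [0, [0.06, 0.0666, -0.0159], [0, 0, 0]],
    [0, [0.05, 0, 0], [0, 0, 0]],
    [0, [0, 0, 0], [0, 0, 0]],
    [0, [0, 0, 0], [0, 0, 0]]
  ]
}}

```text
clock: 3.6
tool_pos: [448.4, 105.9, 150.2]
tool_rot: [1.03, 1.57, -0.065]
force: [0.3, 0.8, -0.9]
grip_width: 1.0
```

```bash
python3 - <<'E'
from h import *
st(); plan([448.4,105.4,88],-1.096)
im,c=snap('wrist','w2.png'); print(proj(c,[448.4,105.4,118.5]))
E
```

```text
t 3.6 p [448.4 105.9 150.2] x [ 0.001 -0.    -1.   ] jawyaw -1.0951 q [ 0.065  0.315  1.814 -0.     1.011  1.161] F [ 0.3  0.8 -0.9] M [ 0.02  -0.033  0.008] w 1.0
turn [ 0.0005  0.0004 -0.0007] then shift [ 0.1244 -0.0005  0.0009] rows>= 1.0 1.0
[278.97891686 237.49203537]
```

View pics/w2.png

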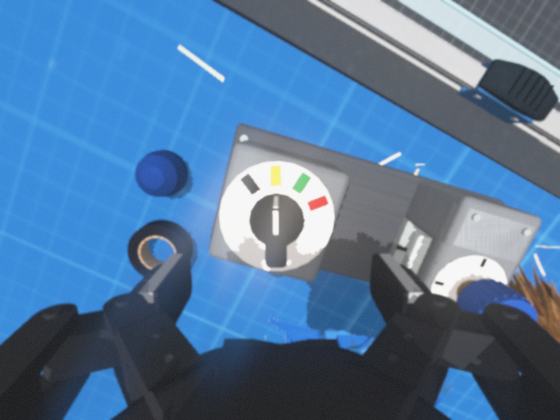

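The bar stands at column 276, in line with the view's vertical and pointing at yellow. The finger midpoint is at about column 280, so I'll shift 1.5 mm, descend and close.

{"name": "drive_tool", "arguments": {
  "moves": [
    [0, [0.06, 0, -0.003], [0, 0, 0]],
    [0, [0.064, 0, 0], [0, 0, 0]],
    [0, [0, 0, 0], [0, 0, 0]],
    [255, [0, 0, 0], [0, 0, 0]],
    [255, [0, 0, 0], [0, 0, 0]],
    [255, [0, 0, 0], [0, 0, 0]],
    [255, [0, 0, 0], [0, 0, 0]],
    [255, [0, 0, 0], [0, 0, 0]],
    [255, [0, 0, 0], [0, 0, 0]],
    [255, [0, 0, 0], [0, 0, 0]]
  ],
  "grip_force": 50
}}

```text
clock: 4.9
tool_pos: [447.1, 108.6, 87.9]
tool_rot: [1.866, 1.57, 0.772]
force: [-1.8, 1.6, 6.3]
grip_width: 0.155
```

```bash
python3 - <<'E'
from h import *
st()
E
```

```text
t 4.9 p [447.1 108.6  87.9] x [ 0.001  0.001 -1.   ] jawyaw -1.0933 q [7.100e-02 4.060e-01 1.889e+00 1.000e-03 8.450e-01 1.164e+00] F [-1.8  1.6  6.3] M [0.359 0.364 0.044] w 0.155
```

{"name": "drive_tool", "arguments": {
  "moves": [
    [255, [0, 0, 0], [0.08, 0, 0]],
    [255, [0, 0, 0], [0.08, 0, 0]],
    [255, [0, 0, 0], [0.08, 0, 0]],
    [255, [0, 0, 0], [0.08, 0, 0]],
    [255, [0, 0, 0], [0.066, 0, 0]],
    [255, [0, 0, 0], [0, 0, 0]],
    [255, [0, 0, 0], [0, 0, 0]]
  ]
}}

```text
clock: 5.78
tool_pos: [447.2, 107.9, 87.9]
tool_rot: [0.79, 1.57, -0.909]
force: [-1.8, -1.7, 5.8]
grip_width: 0.148
```

```bash
python3 - <<'E'
from h import *
st()
E
```

```text
t 5.78 p [447.2 107.9  87.9] x [ 0.001 -0.001 -1.   ] jawyaw -1.6992 q [ 7.000e-02  4.060e-01  1.889e+00 -1.000e-03  8.460e-01  1.770e+00] F [-1.8 -1.7  5.8] M [-0.419  0.324  0.013] w 0.148
```

{"name": "drive_tool", "arguments": {
  "moves": [
    [0, [0, 0, 0], [0, 0, 0]],
    [0, [0, 0, 0], [0, 0, 0]],
    [0, [0, 0, 0], [0, 0, 0]],
    [0, [0, 0, 0], [0, 0, 0]],
    [0, [0, 0, 0], [0, 0, 0]],
    [0, [-0.06, 0, 0], [0, 0, 0]],
    [0, [-0.07, 0, 0], [0, 0, 0]],
    [0, [-0.1, 0, 0], [0, 0, 0]],
    [0, [0, 0, 0], [0, 0, 0]],
    [0, [0, 0, 0], [0, 0, 0]]
  ]
}}

```text
clock: 7.02
tool_pos: [446.6, 108.2, 201.7]
tool_rot: [-1.236, 1.57, -2.936]
force: [0.2, 0.4, 0.0]
grip_width: 0.999
```

```bash
python3 - <<'E'
from h import *
st()
im,c=snap('wrist','w3.png'); u=proj(c,[448,106,100]); print(u, proj(c,[466,-50,125]))
x,y=np.clip((u-[110,80]).astype(int),0,None)
cv2.imwrite('pics/w3c.png',cv2.resize(im[y:y+160,x:x+220,::-1],(660,480),interpolation=cv2.INTER_CUBIC)); print(x,y)
E
```

```text
t 7.03 p [446.6 108.2 201.7] x [-0.001 -0.    -1.   ] jawyaw -1.6995 q [ 0.071  0.252  1.741 -0.     1.149  1.77 ] F [0.2 0.4 0. ] M [0.036 0.024 0.074] w 0.999
[281.10598242 206.90297108] [488.79109635 165.55245047]
171 126
```

View pics/w3c.png

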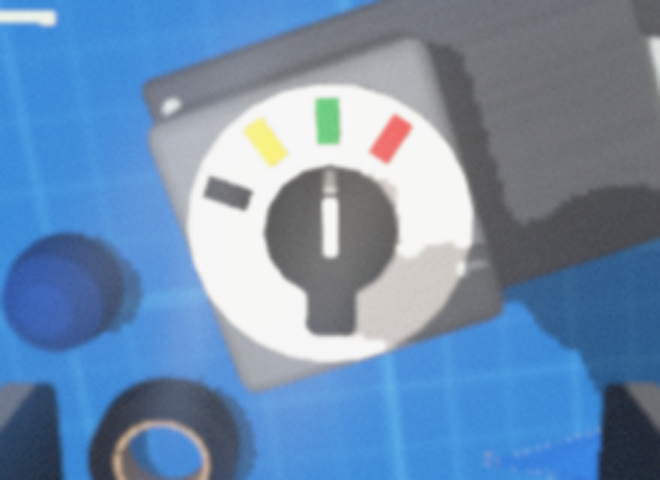

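The selector's white line now points exactly at the green mark with the gripper released. Next is the thumbscrew: I'll pre-rotate the wrist so one grip covers all the turning.

{"name": "drive_tool", "arguments": {
  "moves": [
    [0, [0, 0, 0], [-0.117, 0, 0]],
    [0, [0, 0, 0], [-0.117, 0, 0]],
    [0, [0, 0, 0], [-0.117, 0, 0]],
    [0, [0, 0, 0], [-0.117, 0, 0]],
    [0, [0, 0, 0], [-0.117, 0, 0]],
    [0, [0, 0, 0], [-0.117, 0, 0]],
    [0, [0, 0, 0], [-0.117, 0, 0]],
    [0, [0, 0, 0], [-0.117, 0, 0]],
    [0, [0, 0, 0], [-0.117, 0, 0]],
    [0, [0, 0, 0], [-0.117, 0, 0]],
    [0, [0, 0, 0], [-0.117, 0, 0]],
    [0, [0, 0, 0], [-0.117, 0, 0]]
  ]
}}

```text
clock: 8.57
tool_pos: [446.2, 108.1, 200.6]
tool_rot: [2.728, 1.567, -3.044]
force: [0.1, -0.0, 0.2]
grip_width: 0.998
```

```bash
python3 - <<'E'
from h import *
st(); plan([464.6,-47.2,180],0.506)
E
```

```text
t 8.57 p [446.2 108.1 200.6] x [-0.003 -0.    -1.   ] jawyaw 0.5118 q [ 0.071  0.254  1.742 -0.     1.15  -0.441] F [ 0.1 -0.   0.2] M [ 0.055 -0.002  0.05 ] w 0.998
turn [ 0.0037 -0.002  -0.0009] then shift [ 0.0413 -0.2895 -0.1184] rows>= 1.0 3.0
```

{"name": "drive_tool", "arguments": {
  "moves": [
    [0, [0.01, -0.09, -0.037], [0, 0, 0]],
    [0, [0.01, -0.1, -0.041], [0, 0, 0]],
    [0, [0.02, -0.0995, -0.0404], [0, 0, 0]],
    [0, [0, 0, 0], [0, 0, 0]],
    [0, [0, 0, 0], [0, 0, 0]]
  ]
}}

```text
clock: 9.2
tool_pos: [464.7, -46.8, 181.2]
tool_rot: [2.27, 1.568, 2.775]
force: [0.1, 0.0, 0.5]
grip_width: 0.999
```

```bash
python3 - <<'E'
from h import *
st()
im,c=snap('wrist','w4.png'); print(proj(c,[464.6,-47.2,132]),atz(c,(280,208),132))
E
```

```text
t 9.2 p [464.7 -46.8 181.2] x [-0.003  0.001 -1.   ] jawyaw 0.5049 q [-0.265  0.289  1.752  0.     1.103 -0.77 ] F [0.1 0.  0.5] M [ 0.064  0.021 -0.077] w 0.999
[281.02443836 227.17770671] [457.51486553 -35.78543955 132.        ]
```

View pics/w4.png

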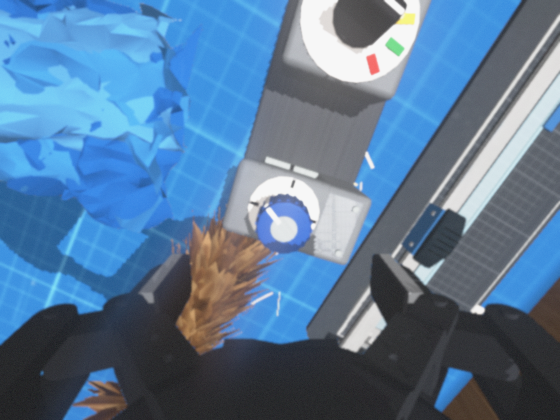

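The head is centred at (284,226) against a predicted (281,227), with its white line up and to the left. The brown fluff lies lower than the arm top. I'll half-close, descend and grip.

{"name": "drive_tool", "arguments": {
  "moves": [
    [90, [0, 0, 0.0026], [0, 0, 0]],
    [90, [0, 0, 0], [0, 0, 0]],
    [90, [0.05, 0, 0], [0, 0, 0]],
    [90, [0.06, 0, 0], [0, 0, 0]],
    [90, [0.052, 0, 0], [0, 0, 0]],
    [90, [0, 0, 0], [0, 0, 0]],
    [255, [0, 0, 0], [0, 0, 0]],
    [255, [0, 0, 0], [0, 0, 0]],
    [255, [0, 0, 0], [0, 0, 0]],
    [255, [0, 0, 0], [0, 0, 0]],
    [255, [0, 0, 0], [0, 0, 0]],
    [255, [0, 0, 0], [0, 0, 0]]
  ],
  "grip_force": 50
}}

```text
clock: 10.75
tool_pos: [466.7, -46.6, 102.5]
tool_rot: [-0.976, 1.569, -0.47]
force: [-4.2, -0.5, 6.5]
grip_width: 0.429
```

```bash
python3 - <<'E'
from h import *
st()
im,c=snap('wrist','w5.png')
E
```

```text
t 10.75 p [466.7 -46.6 102.5] x [ 0.001 -0.001 -1.   ] jawyaw 0.5061 q [-0.263  0.396  1.851 -0.     0.893 -0.769] F [-4.2 -0.5  6.5] M [-0.072  0.67  -0.014] w 0.429
```

{"name": "drive_tool", "arguments": {
  "moves": [
    [255, [0, 0, 0], [0.05, 0, 0]],
    [255, [0, 0, 0], [0.1, 0, 0]],
    [255, [0, 0, 0], [0.1, 0, 0]],
    [255, [0, 0, 0], [0.1, 0, 0]],
    [255, [0, 0, 0], [0.1, 0, 0]],
    [255, [0, 0, 0], [0.1, 0, 0]],
    [255, [0, 0, 0], [0.1, 0, 0]],
    [255, [0, 0, 0], [0.1, 0, 0]],
    [255, [0, 0, 0], [0.1, 0, 0]],
    [255, [0, 0, 0], [0.1, 0, 0]],
    [255, [0, 0, 0], [0, 0, 0]]
  ]
}}

```text
clock: 12.18
tool_pos: [465.7, -46.4, 102.5]
tool_rot: [-2.024, 1.57, -3.012]
force: [-8.1, -0.4, 10.4]
grip_width: 0.432
```

```bash
python3 - <<'E'
from h import *
st()
E
```

```text
t 12.18 p [465.7 -46.4 102.5] x [-0.001 -0.    -1.   ] jawyaw -0.988 q [-0.263  0.396  1.852 -0.     0.895  0.725] F [-8.1 -0.4 10.4] M [-0.039  1.26  -0.   ] w 0.432
```

{"name": "drive_tool", "arguments": {
  "moves": [
    [255, [0, 0, 0], [0.06, 0, 0]],
    [255, [0, 0, 0], [0.06, 0, 0]],
    [255, [0, 0, 0], [0.06, 0, 0]],
    [255, [0, 0, 0], [0, 0, 0]]
  ]
}}

```text
clock: 12.68
tool_pos: [465.6, -46.2, 102.5]
tool_rot: [-2.054, 1.57, 2.96]
force: [-7.9, 1.0, 10.3]
grip_width: 0.429
```

```bash
python3 -c "
from h import *
st();print(observe()['tau'])"
```

```text
t 12.68 p [465.6 -46.2 102.5] x [-0.001  0.    -1.   ] jawyaw -1.2701 q [-0.263  0.396  1.852 -0.     0.895  1.007] F [-7.9  1.  10.3] M [ 0.067  1.237 -0.097] w 0.429
[ -0.09911644 -36.11288667 -20.41027308   0.22420297  -2.35927641
   0.35937932]
```

{"name": "drive_tool", "arguments": {
  "moves": [
    [255, [0, 0, 0], [0.03, 0, 0]],
    [255, [0, 0, 0], [0.03, 0, 0]],
    [255, [0, 0, 0], [0.03, 0, 0]],
    [255, [0, 0, 0], [0, 0, 0]]
  ]
}}

```text
clock: 13.18
tool_pos: [465.5, -46.1, 102.5]
tool_rot: [-2.012, 1.569, 2.861]
force: [-7.7, 0.8, 11.5]
grip_width: 0.431
```

```bash
python3 -c "
from h import *
st();print(observe()['tau'])"
```

```text
t 13.18 p [465.5 -46.1 102.5] x [-0.001  0.    -1.   ] jawyaw -1.4109 q [-0.263  0.396  1.852  0.     0.895  1.148] F [-7.7  0.8 11.5] M [ 0.235  1.271 -0.048] w 0.431
[ -0.34979803 -36.0578835  -20.4618609    0.10545287  -2.40820348
   0.15674466]
```

{"name": "drive_tool", "arguments": {
  "moves": [
    [255, [0, 0, 0], [0.03, 0, 0]],
    [255, [0, 0, 0], [0.03, 0, 0]],
    [255, [0, 0, 0], [0.03, 0, 0]],
    [255, [0, 0, 0], [0, 0, 0]]
  ]
}}

```text
clock: 13.68
tool_pos: [465.5, -46.0, 102.5]
tool_rot: [-1.972, 1.569, 2.759]
force: [-8.1, 0.7, 11.2]
grip_width: 0.427
```

```bash
python3 -c "
from h import *
st();print(observe()['tau'][5])"
```

```text
t 13.68 p [465.5 -46.  102.5] x [-0.001  0.001 -1.   ] jawyaw -1.5523 q [-0.263  0.396  1.852  0.     0.895  1.29 ] F [-8.1  0.7 11.2] M [ 0.312  1.242 -0.036] w 0.427
0.15631869435310364
```

{"name": "drive_tool", "arguments": {
  "moves": [
    [255, [0, 0, 0], [0.03, 0, 0]],
    [255, [0, 0, 0], [0.03, 0, 0]],
    [255, [0, 0, 0], [0.03, 0, 0]],
    [255, [0, 0, 0], [0, 0, 0]]
  ]
}}

```text
clock: 14.18
tool_pos: [465.5, -45.8, 102.5]
tool_rot: [-1.962, 1.569, 2.628]
force: [-7.2, 1.9, 11.5]
grip_width: 0.425
```

```bash
python3 -c "
from h import *
st();print(observe()['tau'][5]); snap('wrist','w6.png')"
```

```text
t 14.18 p [465.5 -45.8 102.5] x [-0.001  0.001 -1.   ] jawyaw -1.6938 q [-0.262  0.396  1.852  0.     0.895  1.431] F [-7.2  1.9 11.5] M [ 0.375  1.287 -0.076] w 0.425
0.15586565248668194
```

{"name": "drive_tool", "arguments": {
  "moves": [
    [255, [0, 0, 0], [0.03, 0, 0]],
    [255, [0, 0, 0], [0.03, 0, 0]],
    [255, [0, 0, 0], [0.03, 0, 0]],
    [255, [0, 0, 0], [0, 0, 0]]
  ]
}}

```text
clock: 14.72
tool_pos: [465.5, -45.7, 102.5]
tool_rot: [-1.929, 1.569, 2.519]
force: [-7.7, 2.7, 11.0]
grip_width: 0.43
```

```bash
python3 -c "
from h import *
st();print(observe()['tau'][5])"
```

```text
t 14.72 p [465.5 -45.7 102.5] x [-0.001  0.001 -1.   ] jawyaw -1.8352 q [-2.620e-01  3.960e-01  1.852e+00  1.000e-03  8.950e-01  1.572e+00] F [-7.7  2.7 11. ] M [ 0.485  1.191 -0.024] w 0.43
0.15541568398475647
```

{"name": "drive_tool", "arguments": {
  "moves": [
    [255, [0, 0, 0], [0.03, 0, 0]],
    [255, [0, 0, 0], [0.03, 0, 0]],
    [255, [0, 0, 0], [0.03, 0, 0]],
    [255, [0, 0, 0], [0, 0, 0]]
  ]
}}

```text
clock: 15.22
tool_pos: [465.6, -45.6, 102.5]
tool_rot: [-1.913, 1.569, 2.393]
force: [-6.5, 4.1, 10.9]
grip_width: 0.43
```

```bash
python3 -c "
from h import *
st();print(observe()['tau'][5])"
```

```text
t 15.22 p [465.6 -45.6 102.5] x [-0.001  0.001 -1.   ] jawyaw -1.9766 q [-2.620e-01  3.960e-01  1.852e+00  1.000e-03  8.950e-01  1.714e+00] F [-6.5  4.1 10.9] M [ 0.54   1.196 -0.065] w 0.43
0.15496163628995419
```

{"name": "drive_tool", "arguments": {
  "moves": [
    [255, [0, 0, 0], [0.03, 0, 0]],
    [255, [0, 0, 0], [0.03, 0, 0]],
    [255, [0, 0, 0], [0.03, 0, 0]],
    [255, [0, 0, 0], [0, 0, 0]]
  ]
}}

```text
clock: 15.72
tool_pos: [467.1, -46.4, 102.5]
tool_rot: [1.63, 1.569, -0.486]
force: [-2.5, 1.3, 6.2]
grip_width: 0.428
```

```bash
python3 -c "
from h import *
st();print(observe()['tau'][5])"
```

```text
t 15.72 p [467.1 -46.4 102.5] x [ 0.002 -0.001 -1.   ] jawyaw -2.1152 q [-2.620e-01  3.970e-01  1.850e+00 -1.000e-03  8.920e-01  1.853e+00] F [-2.5  1.3  6.2] M [0.113 0.37  0.885] w 0.428
1.1019082367420197
```

{"name": "drive_tool", "arguments": {
  "moves": [
    [255, [0, 0, 0], [0.03, 0, 0]],
    [255, [0, 0, 0], [0.03, 0, 0]],
    [255, [0, 0, 0], [0.03, 0, 0]],
    [255, [0, 0, 0], [0, 0, 0]]
  ]
}}

```text
clock: 16.23
tool_pos: [468.5, -47.7, 102.6]
tool_rot: [1.791, 1.565, -0.468]
force: [1.5, -4.2, 0.6]
grip_width: 0.427
```

```bash
python3 -c "
from h import *
st();print(observe()['tau'][5])"
```

```text
t 16.23 p [468.5 -47.7 102.6] x [ 0.005 -0.003 -1.   ] jawyaw -2.2591 q [-2.640e-01  3.970e-01  1.849e+00 -1.000e-03  8.900e-01  1.996e+00] F [ 1.5 -4.2  0.6] M [-0.825 -0.294 -0.016] w 0.427
0.1568413758650422
```

The torque rose to 0.89 N m at jaw yaw -2.115 and then vanished, which may be a slip in the grip. I'll compare the white line's position relative to the gripper before and after.

```bash
python3 - <<'E'
from h import *
im,c=snap('wrist','w7.png')
u=proj(c,[466,-46.5,132]).astype(int); print(u)
o=[cv2.resize(cv2.imread(f'pics/w{k}.png')[u[1]-60:u[1]+60,u[0]-48:u[0]+48],(266,333),interpolation=cv2.INTER_CUBIC) for k in (5,6,7)]
cv2.imwrite('pics/v7.png',np.hstack(o))
E
```

```text
[279 296]
```

View pics/v7.png

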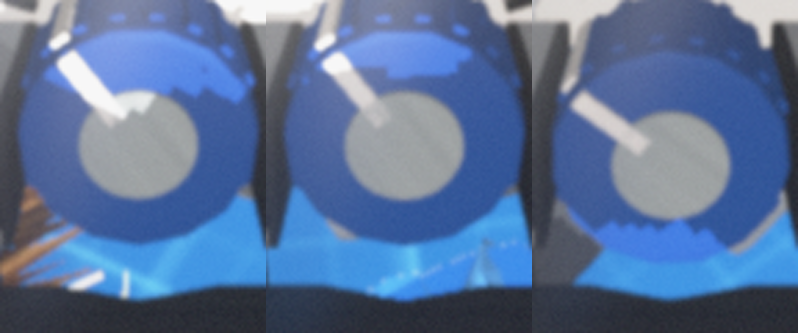

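Relative to the jaws, the line moved from about 41° to 55°, so the head slipped about 0.24 rad once it hit the stop. I'll re-seat gently with a firmer grip and small steps to locate the stop precisely.

{"name": "drive_tool", "arguments": {
  "moves": [
    [255, [0, 0, 0], [0, 0, 0]],
    [255, [0, 0, 0], [0.02, 0, 0]],
    [255, [0, 0, 0], [0, 0, 0]]
  ],
  "grip_force": 80
}}

```text
clock: 16.65
tool_pos: [468.5, -47.8, 102.7]
tool_rot: [1.664, 1.565, -0.623]
force: [1.5, -5.0, 2.7]
grip_width: 0.423
```

```bash
python3 -c "
from h import *
st();print(observe()['tau'][5])"
```

```text
t 16.65 p [468.5 -47.8 102.7] x [ 0.005 -0.004 -1.   ] jawyaw -2.2866 q [-0.263  0.397  1.849 -0.003  0.89   2.025] F [ 1.5 -5.   2.7] M [-0.865 -0.305  1.387] w 0.423
1.5349041670560837
```

{"name": "drive_tool", "arguments": {
  "moves": [
    [255, [0, 0, 0], [0.02, 0, 0]],
    [255, [0, 0, 0], [0, 0, 0]]
  ]
}}

```text
clock: 16.9
tool_pos: [467.5, -47.0, 102.6]
tool_rot: [1.883, 1.568, -0.439]
force: [-1.4, -2.8, 7.1]
grip_width: 0.421
```

```bash
python3 -c "
from h import *
st();print(observe()['tau'][5])"
```

```text
t 16.9 p [467.5 -47.  102.6] x [ 0.003 -0.001 -1.   ] jawyaw -2.322 q [-2.630e-01  3.970e-01  1.850e+00 -1.000e-03  8.920e-01  2.059e+00] F [-1.4 -2.8  7.1] M [-0.513  0.296 -0.068] w 0.421
0.0757335894741118
```

{"name": "drive_tool", "arguments": {
  "moves": [
    [255, [0, 0, 0], [0.008, 0, 0]],
    [255, [0, 0, 0], [0, 0, 0]],
    [255, [0, 0, 0], [0, 0, 0]]
  ]
}}

```text
clock: 17.27
tool_pos: [467.5, -47.1, 102.6]
tool_rot: [1.87, 1.567, -0.463]
force: [-0.7, -3.1, 7.3]
grip_width: 0.421
```

```bash
python3 -c "
from h import *
st();print(observe()['tau'][5]);snap('wrist','w8.png')"
```

```text
t 17.27 p [467.5 -47.1 102.6] x [ 0.003 -0.001 -1.   ] jawyaw -2.3337 q [-2.630e-01  3.970e-01  1.850e+00 -1.000e-03  8.920e-01  2.071e+00] F [-0.7 -3.1  7.3] M [-0.422  0.257  0.16 ] w 0.421
0.2185651659965515
```

The stop is firm at jaw yaw about -2.332, where a 0.012 rad nudge raises the torque straight away. Backing off a quarter turn.

{"name": "drive_tool", "arguments": {
  "moves": [
    [255, [0, 0, 0], [-0.05, 0, 0]],
    [255, [0, 0, 0], [-0.1, 0, 0]],
    [255, [0, 0, 0], [-0.1, 0, 0]],
    [255, [0, 0, 0], [-0.1, 0, 0]],
    [255, [0, 0, 0], [-0.1, 0, 0]],
    [255, [0, 0, 0], [-0.1, 0, 0]],
    [255, [0, 0, 0], [-0.1, 0, 0]],
    [255, [0, 0, 0], [-0.1, 0, 0]],
    [255, [0, 0, 0], [-0.1, 0, 0]],
    [255, [0, 0, 0], [-0.1, 0, 0]],
    [255, [0, 0, 0], [-0.055, 0, 0]],
    [255, [0, 0, 0], [0, 0, 0]]
  ]
}}

```text
clock: 18.82
tool_pos: [467.4, -44.8, 102.6]
tool_rot: [1.475, 1.567, 0.719]
force: [0.8, 9.9, 8.9]
grip_width: 0.424
```

```bash
python3 - <<'E'
from h import *
st(); print(observe()['tau'][5])
im,c=snap('wrist','w9.png')
snap('top','t9.png'); snap('scene','s9.png')
for n,q,z in [('top','blue_magnet_mid',18),('top','tape_2_mid',9.5)]:
    cc=cam(n); print(q,[atz(cc,d['location'],z).round(0).tolist() for d in finder.recognise(n,q)[:1]])
o=[cv2.resize(cv2.imread(f'pics/w{k}.png')[236:356,231:327],(266,333),interpolation=cv2.INTER_CUBIC) for k in (7,8,9)]
t=cv2.resize(cv2.imread('pics/t9.png')[140:280,230:480],(464,260)); s=cv2.resize(cv2.imread('pics/s9.png')[150:290,230:410],(334,260))
cv2.imwrite('pics/v9.png',np.vstack([np.hstack(o),np.hstack([t,s])]))
E
```

```text
t 18.82 p [467.4 -44.8 102.6] x [ 0.003  0.002 -1.   ] jawyaw -0.7552 q [-0.261  0.396  1.85   0.004  0.893  0.492] F [0.8 9.9 8.9] M [1.525 0.05  0.015] w 0.424
-0.3444136865437031
blue_magnet_mid [[416.0, 204.0, 18.0]]
tape_2_mid [[354.0, 203.0, 10.0]]
```

View pics/v9.png

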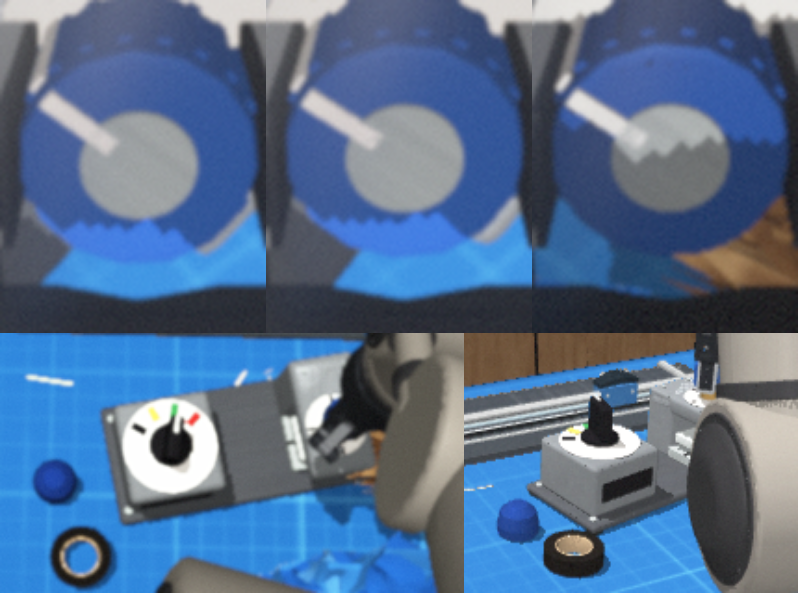

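The line sits the same relative to the jaws as when seated, so nothing slipped over 1.578 rad. The dial is on green, and the magnet and tape are at the same top-view pixels as at the start. Handing in.

```bash
python3 -c "
from h import *
print(order.hand_in())"
```

```text
the job is handed in; nothing more can be done
None
```

The creaser is set for medium card, and I handed the job in at about 19 s with the gripper still holding the thumbscrew (80 N grip).

- **Selector:** I turned it from yellow to green and let go. The wrist picture after release, and the top picture at the end, both show the pointer on the green mark.
- **Thumbscrew seating:** I turned it clockwise to the hard stop. At the stop the head slipped twice in the jaws, about 0.24 rad in total, under a torque of about 0.9 to 1.4 N m. I then gripped harder, re-seated it in small steps and found the stop again at a jaw angle of -2.333 rad.
- **Back-off:** I turned it back by a measured 1.578 rad; a quarter turn is 1.571. The white line sat the same relative to the jaws before and after, so it did not slip this time. The zero is good to about 0.01 to 0.02 rad.
- **Residual push:** About 10 N sideways was left on the wrist at the end.
- **Bystanders:** The network put the magnet and tape about 11 to 13 mm from its first readings. Their pixel positions in the top picture match the start to about 1 pixel, so I take that as detector noise and not movement.

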